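Set a board holder's jaw to the gauge band by rolling its thumbwheel

ROBOT

A 6-joint arm with a two-finger parallel gripper is mounted at the origin on the work surface. World frame = base frame: x ahead of the robot, y to its left, z up, the work surface at z = 0. Lengths are in m, angles in rad, forces in N, time in s.
With the tool pointing down it reaches from about 0.3 to 1 m from the base axis. Payload 5.1 kg.
Tool frame: the origin (TCP) lies midway between the tips of the shut fingers; the grasp point (between the pads) lies ctrl.grip_point_offset behind it (ctrl.grip_point_offset is the distance from the TCP to the grasp point, in m); z points along the fingers, y is the direction in which the jaws open and shut (so a half turn about z gives the same grasp; the last joint's range is limited). The gripper opens to 95 mm and grips with 3 to 60 N. Pads are 20 mm wide; open, the fingers measure 119 mm over their backs; the gripper's body (75 mm by 180 mm) begins 59 mm behind the grasp point.
Start: joints at [1.241, 0.124, 1.65, -0, 1.367, -0.083], TCP at [0.159, 0.63, 0.215] pointing down, gripper open.
Joint ranges: [-2.61, 2.61], [-1.02, 2.33], [0.03, 2.71], [-1.35, 4.49], [0.32, 2.68], [-2.91, 2.91]. Speed limits (rad/s): [2.57, 2.57, 3.14, 3.14, 3.14, 3.14].

INTERFACE

Orientations are given as a 3x3 rotation matrix whose columns are the frame's x, y, z axes.
In Python, from plant import readout, viewer, ctrl gives the robot as it stands. The module is installed in compiled form; this text tells all that it offers.
- The arm moves only by the tool play_rows, never from a script. Its argument "motion" is a list of rows, each a list of 2 entries, a list of its own where there are three numbers: the shift along the tool's x, y, z in mm, then the turn, a rotation vector about the tool's x, y, z in rad. In form: [[[x, y, z], [wx, wy, wz]], ...]. A call has 1 to 10 rows; each row is the pose to reach, as a shift and turn from the pose measured when the call began, along the tool's axes at that moment; what a row does not reach only later rows make up. A row lasts 1/8 s, in which the tool goes at most 62.5 mm and 10.7 degrees, less where a joint would pass 70% of its speed; a pose out of reach is approached as far as the arm can. A call with a gripper value outside its range is refused whole. "hand" is the opening, from -1 (shut) to 1 (fully open), set as the call begins (left out, the last holds). The fingers move at their own pace and stop on an object; the grip force is fixed at half the most. Time passes only in rows, so rows that repeat a pose let the fingers close. It gives the time, the measured TCP pose, the force and the opening at its end, in the units of the state.
- readout.sense(): the state, without advancing time (a new reading comes with each control period).
- viewer.read_camera(name): name is "side" or "top"; returns a dict with "image" (384x512x3 uint8, red, green, blue), "range_z" (384x512 float32, m along the optical axis (not along the pixel's ray), 0 where there is no reading), "fx", "fy", "cx", "cy" (pixels), "T" (4x4, takes a point from camera to world coordinates). Camera axes: x right, y up, looking along -z (the intrinsics and any distortion apply to the point x, -y, -z); pixel columns grow to the right and rows downward; lengths in m; the calibration is good to about 2 mm. A picture is of the moment at which its call begins.
- ctrl.finish_job(): hands the job in, once; it reports no verdict.
Trained networks look in the newest picture that a camera, given by its name, has taken for a name from the list of things; names that differ only in an ending like _2 or _b are one class to them, and where a whole thing is asked for, a point or a joint stands for the part that bears it (a point fixed in the world has none). Each returns a list of dicts, best first, with "score" (0 to 1); they miss things now and then, are a little off and sometimes report something else, mostly with a low value. They report only what shows in the picture. A call takes as long as a camera call.
- viewer.look_for(camera, label): "position" ([column, row] in pixels, amid what is visible of it).
- viewer.mark_of(camera, label): "position" ([column, row] in pixels: a listed point, or the origin of a listed thing).
The state is a dict: "time_s": time; "joints": joint angles; "dq": joint speeds; "joint_torque": joint torques, N m; "eef_pos": TCP position; "ee_rot": TCP orientation; "contact_force": force on the tool from outside, world axes, zero at the start; "wrist_torque": the same for the moment, N m; "grip_width": opening from 0.0 (shut) to 1.0 (fully open).
Only numpy, scipy, OpenCV 4.12 (cv2) and the standard library are available. Lean on these libraries where they do the work, as an engineer would, in place of code of your own. Each camera call takes 0.05 s, during which the arm holds its last target.

TASK

Set the grey board holder on the blue mat for the next circuit board: with a fingertip on top, gently roll its knurled orange thumbwheel towards the fixed jaw, in as many strokes as it takes, until the black pointer on the sliding jaw stands over the red gauge band, then lift the finger away and leave it there. Work only the wheel with the fingertip: do not push the sliding jaw itself, do not grip, shift or lift the holder, and leave the other things on the bench where they are.

Things in the scene. Friction and masses are not known exactly. Their poses are not given: they have to be found in the camera images.
- holder: Board holder (small vice), 2.6 kg in all, loose on rubber feet on the 4 mm thick mat; this entry is its dark base plate, 150 mm (x) by 220 mm (y) by 8 mm. Origin: centre of its underside. z up; +y runs along the jaw travel, from the wheel to the fixed jaw. Over it floats the grey deck that carries everything else.
- wheel: Knurled upright thumbwheel, orange with black ribs and one white, 60 mm diameter, 22 mm wide. Origin: its centre, at holder x = 0, y = -75, z = 64 mm (top 94 mm up). Axle along the holder's x (its frame turns with it). Rolling its top to holder +y moves the jaw to +y, 1 mm for 5 mm of rim (6 mm per rad); rolling back opens it. It stays where left; about 1.5 N at the rim turns it.
- deck: The holder's grey deck, 150 by 220 mm, top 26 mm above the holder's underside, axes as the holder's, origin 8 mm above the holder's. It floats on springs: pressing the wheel sinks the whole deck, at first 3 to 5 N, then 1.5 N more per mm, up to 8 mm; 4 to 5 mm is plenty to roll the wheel. On it: fixed steel jaw 90 by 16 mm at y = 88 mm, top 62 mm up; wheel between two steel cheeks, tops 74 mm up.
- jaw: Sliding jaw, aluminium bar 90 mm (x) by 14 mm (y) by 32 mm high, top 58 mm above the holder's underside. Origin: centre of its underside. It starts fully open at holder y = -22 mm and travels up to 45 mm in holder +y, driven by the wheel. Not to be pushed directly.
- pointer (a point): Centre of the black pointer bar on the +x end of the sliding jaw, 4 mm wide, moving with the jaw over the white scale strip on the deck.
- mark (a point): Centre of the red gauge band, 8 mm wide (along holder y) and 30 mm long, lying on the white strip; its axes are parallel to the holder's. It does not move in an episode; at the start it lies 13 to 37 mm in holder +y from the pointer. The job is done when pointer and band have the same holder y.
- motor_a: Bystander: small black drone motor, 29 mm diameter, 32 mm tall with shaft, standing near the holder. Origin: centre of its underside.
- motor_b: Bystander: the same kind of motor, standing farther off towards the left edge of the mat. Origin: centre of its underside.
- board: Bystander: green circuit board 50 by 50 mm, 11 mm tall with its red part, lying near the holder. Origin: centre of its underside.
- flux: Bystander: small white bottle with green cap, 28 mm diameter, 62 mm tall, standing near the holder. Origin: centre of its underside.
- driver: Bystander: screwdriver 150 mm long, lying near the holder. Origin: underside, near its middle.
- battery: Bystander: grey and yellow battery pack 36 by 75 by 28 mm. Origin: centre of its underside.
- screw_dish: Bystander: round steel dish, 70 mm diameter, 22 mm high. Origin: centre of its underside.

How it is judged:
By the outcome, as a careful person would: the job done as asked, in the order asked, and still so for the second after the job is handed in, with the robot touching nothing.
It also fails if it takes over 64 s, if anything falls off the work surface, if the arm or the gripper's body presses on something with over 40 N, if the wrist force passes 120 N, or if a joint passes its speed limit or range.

## Working session

There is one attempt and no reset: what is moved stays moved. The work goes in short steps, Python scripts to look and compute and a tool call to move; the robot and the scene stay as the last step left them, time stands still between calls to the robot, and variables do not carry over. Pictures are saved under pics/ and viewed, and the job is handed in when it is done.

Besides the shell and the picture viewer there is one more tool, called after "Emit:" by a JSON object that holds its "api" and its "payload". play_rows: Moves the arm, as the interface text tells. Its arguments: {"type":"object","properties":{"motion":{"type":"array"},"hand":{"type":"number"}},"required":["motion"]}

```bash
mkdir -p pics; cat > h.py <<'E'
from plant import readout, viewer, ctrl
import numpy as np, cv2
def cam(n,f=None):
    c=viewer.read_camera(n)
    if f: cv2.imwrite('pics/'+f,c["image"][:,:,::-1])
    return c
def ray(c,p):
    d=np.array([(p[0]-c["cx"])/c["fx"],-(p[1]-c["cy"])/c["fy"],-1.]); T=np.array(c["T"])
    return T[:3,3],T[:3,:3]@d
def atz(c,p,z):
    o,d=ray(c,p); return o+d*(z-o[2])/d[2]
def atr(c,p):
    o,d=ray(c,p); return o+d*c["range_z"][int(round(p[1])),int(round(p[0]))]
E
python3 - <<'E'
from h import *
s=readout.sense(); print({k:np.round(v,3).tolist() for k,v in s.items()})
for n in("top","side"):
    c=cam(n,n+"0.png"); print(n,{k:c[k] for k in c if k not in("image","range_z")})
    for l in("holder","wheel","jaw","pointer","mark","deck","flux","motor_a","board"):
        for r in viewer.mark_of(n,l)[:2]:
            print(l,np.round(r["position"],1),round(r["score"],2),np.round(atr(c,r["position"]),3))
E
```

```text
{'time_s': 0.0, 'joints': [1.241, 0.125, 1.652, -0.0, 1.367, -0.083], 'dq': [0.001, -0.0, 0.002, 0.001, -0.001, 0.0], 'joint_torque': [0.002, -41.76, -35.993, 0.078, 0.049, -0.0], 'eef_pos': [0.159, 0.63, 0.213], 'ee_rot': [[-0.97, 0.244, -0.001], [0.244, 0.97, -0.002], [0.0, -0.002, -1.0]], 'contact_force': [-0.21, 0.735, -0.411], 'wrist_torque': [0.0, 0.042, 0.031], 'grip_width': 1.001}
top {'fx': 370.30546779896366, 'fy': 370.30546779896366, 'cx': 254.78015272241493, 'cy': 190.99067959928522, 'T': array([[ 0.02457402,  0.991291  , -0.1293765 ,  0.46407311],
       [-0.99965389,  0.02558216,  0.00613595,  0.01838653],
       [ 0.00939224,  0.12918094,  0.99157656,  0.97877175],
       [ 0.        ,  0.        ,  0.        ,  1.        ]])}
holder [282.4 194.7] 0.82 [ 0.58  -0.059  0.03 ]
wheel [283.6 196.5] 0.6 [ 0.575 -0.062  0.03 ]
wheel [309. 189.] 0.59 [ 0.59  -0.12   0.081]
jaw [290.3 192.7] 0.55 [ 0.581 -0.076  0.065]
pointer [283.9 168.3] 0.55 [ 0.649 -0.062  0.032]
mark [286.3 192.2] 0.45 [ 0.584 -0.067  0.054]
mark [273.3 173.4] 0.43 [ 0.635 -0.034  0.033]
deck [280.  198.
[... 447 characters left out ...]
0.3552062 , -0.6247964 ,  0.69531145,  0.71406979],
       [-0.00947511,  0.74618553,  0.66567063,  0.79231275],
       [ 0.        ,  0.        ,  0.        ,  1.        ]])}
holder [261.  205.4] 0.78 [ 0.564 -0.032  0.031]
wheel [256.5 168. ] 0.64 [ 0.604 -0.106  0.093]
jaw [259.8 191.6] 0.9 [ 0.582 -0.072  0.042]
pointer [238.9 193.4] 0.86 [ 0.637 -0.055  0.033]
mark [308.1 219.1] 0.65 [ 0.435 -0.045  0.012]
mark [239.5 197.7] 0.37 [ 0.629 -0.038  0.034]
deck [261.3 203.3] 0.62 [ 0.567 -0.042  0.03 ]
flux [296.2 185.9] 0.69 [ 0.503 -0.163  0.012]
motor_a [245.8 342.9] 0.64 [0.296 0.714 0.792]
motor_a [258.3 169.1] 0.64 [ 0.599 -0.106  0.09 ]
board [305.4 219.2] 0.67 [ 0.443 -0.045  0.009]
```

```bash
python3 - <<'E'
import cv2
a=cv2.imread('pics/top0.png')[120:270,200:360];b=cv2.imread('pics/side0.png')[110:260,180:340]
cv2.imwrite('pics/ta.png',cv2.resize(a,None,fx=5,fy=4.0*1.25/1.25,interpolation=2) if 0 else cv2.resize(a,None,fx=4,fy=4,interpolation=2))
cv2.imwrite('pics/sa.png',cv2.resize(b,None,fx=4,fy=4,interpolation=2))
E
```

```text
(no output)
```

View pics/ta.png

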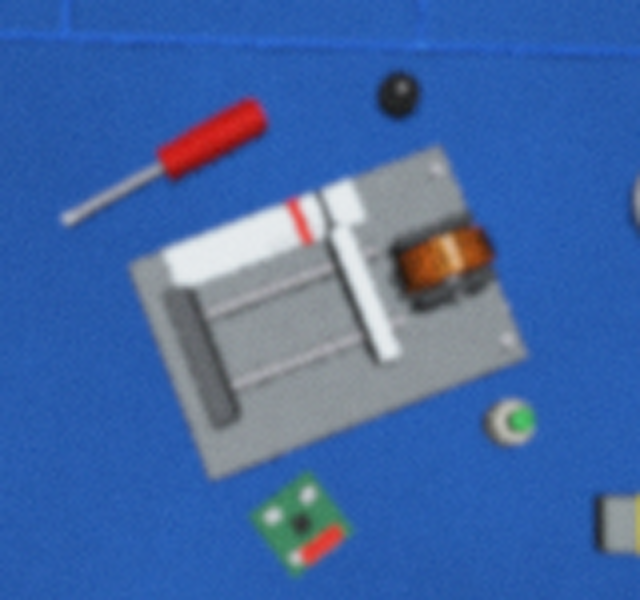

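View pics/sa.png

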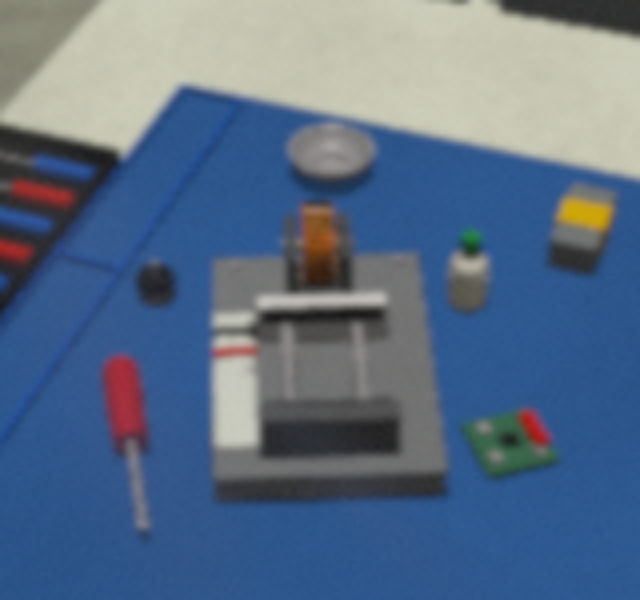

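View pics/side0.png

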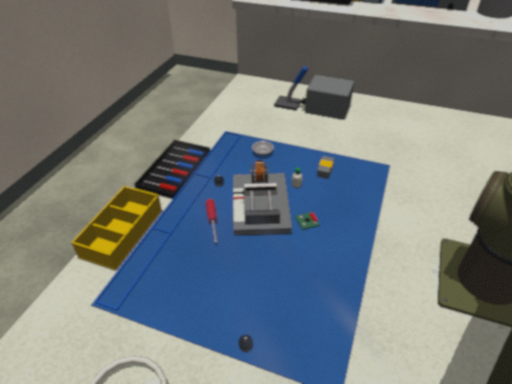

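```bash
cat >> h.py <<'E'
def cloud(c):
    H,W=c["range_z"].shape; v,u=np.mgrid[:H,:W]; z=c["range_z"]
    P=np.stack([(u-c["cx"])/c["fx"]*z,-(v-c["cy"])/c["fy"]*z,-z],-1); T=np.array(c["T"])
    return P@T[:3,:3].T+T[:3,3]
E
python3 - <<'E'
from h import *
for n in("top","side"):
    c=cam(n); P=cloud(c); im=c["image"].astype(int)
    m=(np.hypot(P[...,0]-.575,P[...,1]+.06)<.16)
    d=m&(P[...,2]>.022)&(P[...,2]<.15)
    k=cv2.connectedComponentsWithStats(d.astype(np.uint8)); i=1+np.argmax(k[2][1:,4]); d=k[1]==i
    t=d&(P[...,2]<.04)
    (cx,cy),wh,a=cv2.minAreaRect(P[t][:,:2].astype(np.float32)); print(n,cx,cy,wh,a,np.median(P[t][:,2]))
    hi=m&(P[...,2]>.08); print("wheel hi",hi.sum(),P[hi].mean(0),P[hi].max(0))
    R,G,B=im[...,0],im[...,1],im[...,2]
    o=d&(R>B+50)&(P[...,2]>.06); print("orange",o.sum(),P[o].mean(0),P[o].min(0),P[o].max(0))
    rd=d&(R>B+50)&(P[...,2]<.045); print("red",rd.sum(),P[rd].mean(0))
E
```

```text
top 0.5752759575843811 -0.05601048469543457 (0.1503453254699707, 0.22025302052497864) 22.62129020690918 0.03068420404704275
wheel hi 994 [ 0.49443945 -0.01253307  0.78444785] [0.62695104 0.01838653 0.97877175]
orange 199 [ 0.60093727 -0.12188     0.09253018] [ 0.58426441 -0.14870769  0.06295547] [ 0.6179091  -0.09951323  0.10363202]
red 37 [ 0.62561722 -0.05179277  0.03356006]
side 0.5755631327629089 -0.05697755515575409 (0.14867818355560303, 0.22540916502475739) 22.87129783630371 0.030860338976313018
wheel hi 119 [ 0.60073645 -0.11468951  0.09222791] [ 0.61849654 -0.09643651  0.10112524]
orange 97 [ 0.59787138 -0.11038952  0.08968614] [ 0.58490053 -0.13176597  0.07120358] [ 0.61093765 -0.09620239  0.10010508]
red 18 [ 0.63186838 -0.03785268  0.03372099]
```

```bash
cat >> h.py <<'E'
yaw=np.radians(22.7); C=np.array([.5754,-.0565]); HX=np.array([np.cos(yaw),np.sin(yaw)]); HY=np.array([-HX[1],HX[0]])
def px(c,p):
    T=np.array(c["T"]); q=(np.asarray(p)-T[:3,3])@T[:3,:3]
    return np.stack([c["cx"]+c["fx"]*q[...,0]/-q[...,2],c["cy"]-c["fy"]*q[...,1]/-q[...,2]],-1).astype(np.float32)
def rect(c,z=.032,s=.5):  # x -80..80, y -115..115 mm ; rows=y, cols=x
    ys,xs=np.mgrid[-115:115:s,-80:80:s]/1000.
    P=np.concatenate([C+xs[...,None]*HX+ys[...,None]*HY,np.full(xs.shape+(1,),z)],-1)
    q=px(c,P); return cv2.remap(c["image"],q[...,0],q[...,1],cv2.INTER_CUBIC)
def meas(tag,show=True):
    out=[]
    for n in("top","side"):
        c=cam(n); r=rect(c); out.append(r[:,:,::-1])
        st=r[:,int((62+80)/.5):int((69+80)/.5)].astype(float).mean(1); y=np.arange(-115,115,.5)
        red=np.clip(st[:,0]-(st[:,1]+st[:,2])/2-10,0,None); red[(y<-30)|(y>60)]=0
        ym=(red*y).sum()/red.sum()
        dk=np.clip(150-st.max(1),0,None); dk[(y<-60)|(y>60)]=0
        yp=(dk*y).sum()/max(dk.sum(),1)
        print(n,"mark",round(ym,2),"pointer",round(yp,2),"diff",round(ym-yp,2),red.max(),dk.max())
        w=[(r_["score"],r_["position"]) for l in("pointer","mark") for r_ in viewer.mark_of(n,l)[:2]]
        for sc,p in w:
            g=atz(c,p,.032)[:2]-C; print("  net",round(sc,2),np.round([g@HX*1e3,g@HY*1e3],1))
    cv2.imwrite('pics/%s.png'%tag,np.hstack(out)) if show else 0
E
python3 - <<'E'
from h import *
meas("r0")
R=readout.sense()["ee_rot"];p=readout.sense()["eef_pos"]
R=np.array(R);p=np.array(p)
t=np.array([*(C-.085*HY),.15]); print(t,R.T@(t-p)*1e3)
Rt=np.column_stack([[*HY,0],[*HX,0],[0,0,-1]])
from scipy.spatial.transform import Rotation as Ro
print(Ro.from_matrix(R.T@Rt).as_rotvec(), ctrl.grip_point_offset)
E
```

```text
top mark -3.98 pointer 0.0 diff -3.98 124.60714285714286 0.0
  net 0.69 [ 60.8 -26.1]
  net 0.7 [ 56.4 -32.2]
  net 0.35 [ 59.6 -13.9]
side mark -6.88 pointer -43.02 diff 36.14 67.03571428571428 39.42857142857143
  net 0.72 [ 62.8 -25.2]
  net 0.37 [65.9  2.3]
[ 0.60820201 -0.13491574  0.15      ] [-622.70893126 -632.24146519   64.6833347 ]
[-7.04547027e-06  2.06917749e-05  9.27801696e-01] 0.0188
```

View pics/r0.png

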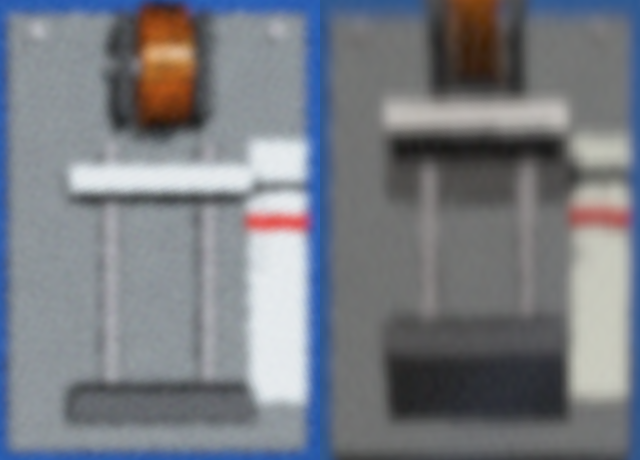

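Emit:
{"api": "play_rows", "payload": {"motion": [[[-40,-40,0],[0,0,0.1]],[[-80,-80,0],[0,0,0.2]],[[-122,-124,0],[0,0,0.3]],[[-165,-168,0],[0,0,0.4]],[[-208,-212,0],[0,0,0.5]],[[-250,-255,0],[0,0,0.6]],[[-293,-298,0],[0,0,0.7]],[[-336,-341,0],[0,0,0.8]],[[-378,-384,0],[0,0,0.9]],[[-420,-426,0],[0,0,0.928]]], "hand": -1}}

```text
time_s: 2.65
eef_pos: [0.4628, 0.1127, 0.2151]
ee_rot: [[-0.384, 0.923, 0.001], [0.923, 0.384, 0.0], [-0.0, 0.001, -1.0]]
contact_force: [1.2, 1.7, 0.3]
grip_width: 0.028
```

```bash
cat >> h.py <<'E'
def tool():
    s=readout.sense(); p=np.array(s["eef_pos"]); R=np.array(s["ee_rot"]); g=p[:2]-C
    print("t",s["time_s"],"holder xy",np.round([g@HX*1e3,g@HY*1e3],1),"z",round(p[2]*1e3,1),"F",np.round(s["contact_force"],2),"grip",s["grip_width"])
    from scipy.spatial.transform import Rotation as Ro
    Rt=np.column_stack([[*HY,0],[*HX,0],[0,0,-1]])
    print("rotneeded",np.round(Ro.from_matrix(R.T@Rt).as_rotvec(),3))
    return p,R
def need(hx,hy,z):
    p,R=tool(); t=np.array([*(C+hx/1e3*HX+hy/1e3*HY),z/1e3]); print("need",np.round(R.T@(t-p)*1e3,1))
E
python3 -c "
from h import *
need(0,-85,150)"
```

```text
t 2.65 holder xy [-38.5 199.6] z 215.1 F [1.16 1.74 0.3 ] grip 0.028196092080123178
rotneeded [ 0.001  0.    -0.002]
need [-284.5   39.    65.3]
```

Emit:
{"api": "play_rows", "payload": {"motion": [[[-45,6,0],[0,0,0]],[[-95,13,0],[0,0,0]],[[-145,20,0],[0,0,0]],[[-195,27,10],[0,0,0]],[[-240,34,30],[0,0,0]],[[-270,38,50],[0,0,0]],[[-284,39,65],[0,0,0]],[[-284,39,75],[0,0,0]],[[-284,39,85],[0,0,0]],[[-284,39,85],[0,0,0]]]}}

```text
time_s: 3.9
eef_pos: [0.6073, -0.1333, 0.1296]
ee_rot: [[-0.385, 0.923, 0.0], [0.923, 0.385, 0.001], [0.001, 0.0, -1.0]]
contact_force: [0.4, 0.3, 0.5]
grip_width: 0.009
```

```bash
python3 - <<'E'
from h import *
need(0,-87,100)
a=cam("top")["image"][120:220,240:360];b=cam("side")["image"][110:210,200:320]
cv2.imwrite('pics/n1.png',cv2.resize(np.hstack([a,b])[:,:,::-1],None,fx=3.3,fy=3.3,interpolation=2))
E
```

```text
t 3.9 holder xy [ -0.2 -83.2] z 129.6 F [0.4  0.3  0.51] grip 0.008809279598853043
rotneeded [ 0.    -0.001 -0.001]
need [-3.9  0.2 29.6]
```

View pics/n1.png

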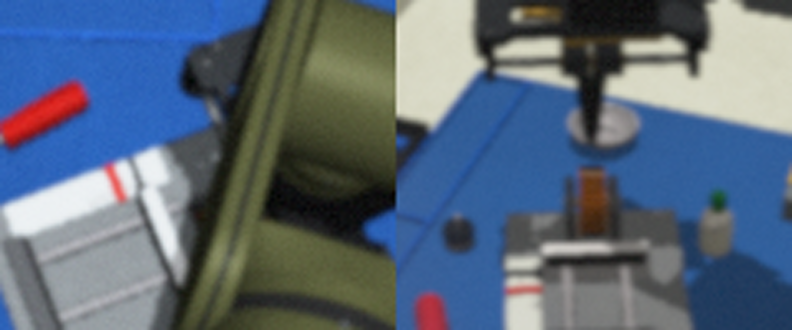

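Emit:
{"api": "play_rows", "payload": {"motion": [[[-4,0,14],[0,0,0]],[[-4,0,24],[0,0,0]],[[-4,0,30],[0,0,0]],[[-4,0,34],[0,0,0]],[[-4,0,36],[0,0,0]],[[-4,0,36],[0,0,0]]]}}

```text
time_s: 4.75
eef_pos: [0.6095, -0.1375, 0.0961]
ee_rot: [[-0.385, 0.923, 0.001], [0.923, 0.385, 0.0], [-0.0, 0.001, -1.0]]
contact_force: [-4.4, 1.4, 7.0]
grip_width: 0.01
```

```bash
python3 - <<'E'
from h import *
need(0,-87,93.5)
E
```

```text
t 4.75 holder xy [  0.2 -87.9] z 96.1 F [-4.36  1.43  6.97] grip 0.010475698201702511
rotneeded [ 0.001  0.    -0.001]
need [ 0.9 -0.2  2.6]
```

Emit:
{"api": "play_rows", "payload": {"motion": [[[3,0,2],[0,0,0]],[[7,0,2],[0,0,0]],[[12,0,2],[0,0,0]],[[17,0,2],[0,0,0]],[[21,0,2],[0,0,0]],[[24,0,2],[0,0,0]],[[24,0,2],[0,0,0]]]}}

```text
time_s: 5.62
eef_pos: [0.6008, -0.1165, 0.0961]
ee_rot: [[-0.385, 0.923, 0.002], [0.923, 0.385, -0.002], [-0.003, 0.001, -1.0]]
contact_force: [-4.2, -2.0, 6.3]
grip_width: 0.004
```

```bash
cat >> h.py <<'E'
def m2(tag=None):
    out=[];y=np.arange(-115,115,.5)
    for n in("top","side"):
        c=cam(n); r=rect(c); out.append(r[:,:,::-1])
        st=r[:,int((60+80)/.5):int((70+80)/.5)].astype(float).mean(1)
        red=np.clip(st[:,0]-(st[:,1]+st[:,2])/2-15,0,None); red[(y<-40)|(y>60)]=0
        ym=(red*y).sum()/red.sum()
        R=st[:,0]; w=(y>-40)&(y<60); base=np.median(R[w]); dk=np.clip(base*.85-R,0,None); dk[~w]=0
        dk[np.abs(y-y[np.argmax(dk)])>6]=0
        print(n,"mark",round(ym,2),"ptr",round((dk*y).sum()/max(dk.sum(),1),2),"peak",red.max(),dk.max(),base)
    if tag: cv2.imwrite('pics/%s.png'%tag,np.hstack(out))
E
python3 - <<'E'
from h import *
tool(); m2("r1")
E
```

```text
t 5.625 holder xy [  0.2 -65.2] z 96.1 F [-4.16 -2.04  6.31] grip 0.003620382781696729
rotneeded [ 0.001  0.003 -0.   ]
top mark -3.76 ptr -17.17 peak 118.19999999999999 56.785 233.1
side mark -5.06 ptr -20.65 peak 76.67499999999998 72.915 216.9
```

View pics/r1.png

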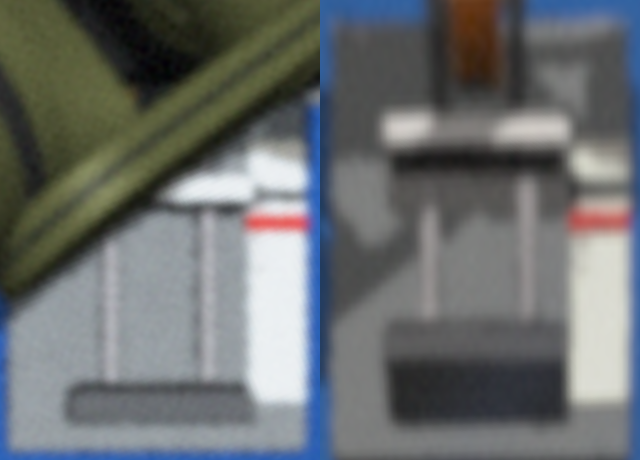

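Emit:
{"api": "play_rows", "payload": {"motion": [[[0,0,-8],[0,0,0]],[[-8,0,-12],[0,0,0]],[[-20,0,-12],[0,0,0]],[[-23,0,-10],[0,0,0]],[[-23,0,-5],[0,0,0]],[[-23,0,-1],[0,0,0]],[[-23,0,2],[0,0,0]],[[-23,0,2.5],[0,0,0]]]}}

```text
time_s: 6.72
eef_pos: [0.6096, -0.138, 0.0949]
ee_rot: [[-0.386, 0.923, 0.001], [0.923, 0.386, -0.003], [-0.003, 0.0, -1.0]]
contact_force: [-3.8, -1.0, 8.8]
grip_width: 0.003
```

```bash
python3 - <<'E'
from h import *
tool(); m2()
E
```

```text
t 6.725 holder xy [  0.1 -88.3] z 94.9 F [-3.77 -1.01  8.76] grip 0.003311485354064341
rotneeded [ 0.     0.003 -0.   ]
top mark -3.66 ptr -17.11 peak 120.0 58.34499999999997 233.7
side mark -4.43 ptr -19.8 peak 67.85000000000001 65.07749999999999 216.15
```

Emit:
{"api": "play_rows", "payload": {"motion": [[[3,0,1.5],[0,0,0]],[[7,0,1.5],[0,0,0]],[[12,0,1.5],[0,0,0]],[[17,0,1.5],[0,0,0]],[[21,0,1.5],[0,0,0]],[[25,0,1.5],[0,0,0]],[[25,0,1.5],[0,0,0]],[[25,0,-10],[0,0,0]],[[25,0,-12],[0,0,0]],[[25,0,-12],[0,0,0]]]}}

```text
time_s: 8.07
eef_pos: [0.5998, -0.1147, 0.1068]
ee_rot: [[-0.386, 0.922, 0.001], [0.922, 0.386, -0.003], [-0.003, 0.0, -1.0]]
contact_force: [-0.5, -0.1, -0.5]
grip_width: 0.002
```

```bash
python3 - <<'E'
from h import *
tool(); m2("r2")
E
```

```text
t 8.075 holder xy [  0.  -63.1] z 106.8 F [-0.46 -0.08 -0.52] grip 0.002337682685151133
rotneeded [0.    0.003 0.   ]
top mark -4.71 ptr -12.63 peak 123.9 48.087500000000006 233.75
side mark -7.74 ptr -17.43 peak 80.94999999999999 71.72500000000001 216.5
```

View pics/r2.png

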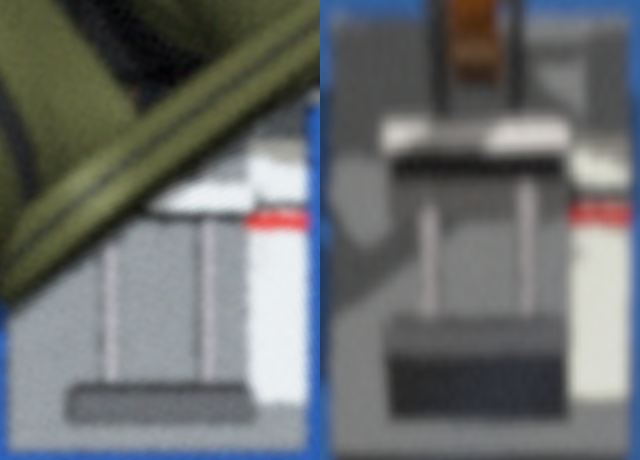

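Emit:
{"api": "play_rows", "payload": {"motion": [[[-13,0,0],[0,0,0]],[[-25,0,0],[0,0,0]],[[-25,0,7],[0,0,0]],[[-25,0,11],[0,0,0]],[[-25,0,13.5],[0,0,0]],[[-25,0,14],[0,0,0]],[[-25,0,14],[0,0,0]]]}}

```text
time_s: 9.05
eef_pos: [0.6098, -0.1386, 0.0945]
ee_rot: [[-0.386, 0.922, 0.002], [0.922, 0.386, -0.005], [-0.005, -0.0, -1.0]]
contact_force: [-2.3, -2.0, 9.0]
grip_width: 0.005
```

Emit:
{"api": "play_rows", "payload": {"motion": [[[3,0,1.5],[0,0,0]],[[7,0,1.5],[0,0,0]],[[12,0,1.5],[0,0,0]],[[17,0,1.5],[0,0,0]],[[21,0,1.5],[0,0,0]],[[25,0,1.5],[0,0,0]],[[25,0,1.5],[0,0,0]],[[25,0,-10],[0,0,0]],[[25,0,-12],[0,0,0]],[[25,0,-12],[0,0,0]]]}}

```text
time_s: 10.3
eef_pos: [0.5998, -0.1152, 0.106]
ee_rot: [[-0.386, 0.922, 0.001], [0.922, 0.386, -0.004], [-0.004, -0.001, -1.0]]
contact_force: [0.8, -0.5, -0.6]
grip_width: 0.004
```

```bash
python3 - <<'E'
from h import *
tool(); m2("r3")
r=cv2.imread('pics/r3.png')
a=np.hstack([r[130:270,230:320],r[130:270,550:640]]);cv2.imwrite('pics/r3z.png',cv2.resize(a,None,fx=4,fy=4,interpolation=2))
E
```

```text
t 10.3 holder xy [ -0.1 -63.6] z 106.0 F [ 0.75 -0.5  -0.59] grip 0.004124030621311908
rotneeded [-0.001  0.004  0.001]
top mark -3.52 ptr -7.54 peak 106.35 47.27249999999998 233.85
side mark -6.81 ptr -12.39 peak 66.4 78.44 216.4
```

View pics/r3z.png

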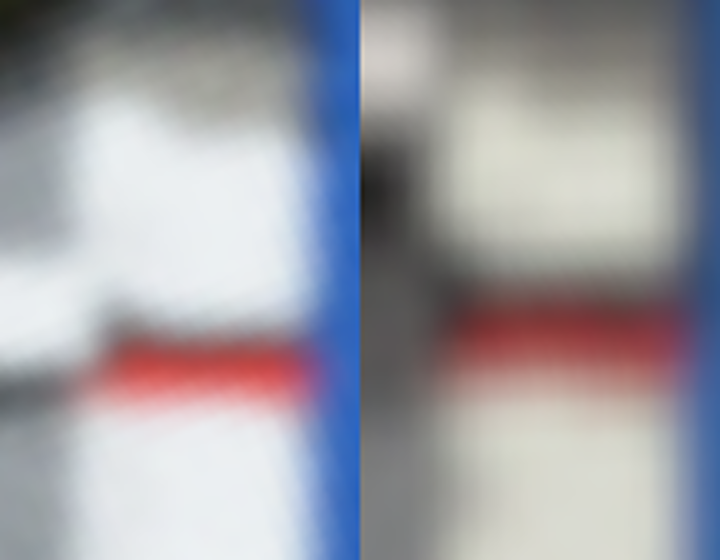

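```bash
python3 - <<'E'
from h import *
y=np.arange(-115,115,.5)
for n in("top","side"):
    c0=cam(n); now=c0["image"]
    for t,im in(("init",cv2.imread(f'pics/{n}0.png')[:,:,::-1].copy()),("now",now)):
        c=dict(c0,image=im); r=rect(c).astype(float)
        st=r[:,int(142/.5):int(149/.5)].mean(1)
        print(n,t); print(np.round(st[(y>=-34)&(y<=8)][::2,:2]).astype(int).T.tolist())
        s=st[:,0]; w=(y>60)&(y<110); i=np.where(w)[0]; d=-np.diff(s[i]); d=np.clip(d-1,0,None); print("strip end",(d*y[i][:-1]).sum()/d.sum())
        # deck edge +x at several
        L=r[int(165/.5):int(195/.5)].mean(0)[:,2]; x=np.arange(-80,80,.5); print("edges", x[np.argmax(np.abs(np.diff(L))*(x[:-1]>70))], x[np.argmax(np.abs(np.diff(L))*(x[:-1]<-60))])
E
```

```text
top init
[[228, 228, 228, 228, 226, 223, 218, 210, 197, 178, 160, 147, 143, 150, 164, 184, 201, 213, 221, 226, 228, 229, 229, 229, 228, 228, 227, 227, 227, 226, 225, 224, 223, 223, 223, 224, 224, 225, 226, 227, 228, 228, 228], [233, 233, 233, 232, 231, 230, 226, 218, 205, 186, 167, 154, 149, 155, 170, 190, 208, 221, 228, 232, 232, 232, 229, 223, 212, 194, 171, 145, 120, 100, 92, 97, 115, 140, 166, 190, 209, 221, 228, 231, 232, 232, 232]]
strip end 92.74395161290323
edges 73.0 -79.0
top now
[[194, 206, 216, 223, 229, 232, 234, 234, 234, 234, 234, 234, 234, 235, 235, 234, 234, 233, 234, 233, 230, 225, 214, 199, 181, 164, 153, 154, 165, 182, 200, 214, 222, 227, 229, 231, 232, 233, 233, 234, 234, 234, 234], [198, 210, 221, 229, 234, 237, 238, 239, 239, 239, 239, 239, 239, 239, 239, 238, 238, 237, 238, 237, 236, 231, 221, 205, 183, 156, 126, 98, 79, 72, 79, 96, 120, 147, 175, 200, 219, 229, 234, 237, 238, 238, 239]]
strip end 92.83265802269044
edges 73.0 -79.0
side init
[[164, 152, 139, 128, 119, 112, 110, 111, 117, 126, 136, 147, 157, 168, 179, 185, 188, 191, 194, 195, 194, 192, 189, 186, 183, 180, 176, 174, 172, 171, 170, 170, 172, 174, 177, 180, 183, 187, 191, 194, 196, 198, 199], [165, 153, 141, 130, 120, 114, 111, 113, 118, 126, 137, 147, 158, 168, 178, 183, 186, 185, 184, 181, 176, 167, 154, 140, 128, 116, 106, 99, 98, 101, 108, 118, 130, 144, 159, 169, 176, 182, 190, 195, 197, 198, 200]]
strip end 84.95384615384616
edges 73.5 -74.5
side now
[[196, 204, 210, 213, 214, 216, 218, 219, 218, 215, 212, 210, 206, 197, 184, 172, 159, 145, 130, 118, 110, 106, 106, 111, 120, 131, 142, 151, 158, 166, 174, 180, 183, 186, 193, 198, 203, 207, 211, 214, 215, 216, 217], [196, 205, 211, 214, 215, 217, 219, 220, 219, 217, 214, 211, 207, 198, 185, 174, 161, 145, 125, 109, 95, 82, 68, 59, 55, 56, 62, 70, 82, 98, 116, 131, 143, 157, 174, 186, 194, 201, 209, 214, 215, 216, 218]]
strip end 85.83181818181819
edges 73.5 -74.0
```

Emit:
{"api": "play_rows", "payload": {"motion": [[[-10,0,0],[0,0,0]],[[-20,0,0],[0,0,0]],[[-20,0,7],[0,0,0]],[[-20,0,10.5],[0,0,0]],[[-20,0,12.5],[0,0,0]],[[-20,0,13],[0,0,0]],[[-20,0,13],[0,0,0]]]}}

```text
time_s: 11.38
eef_pos: [0.6081, -0.1345, 0.0948]
ee_rot: [[-0.387, 0.922, 0.002], [0.922, 0.387, -0.006], [-0.006, -0.0, -1.0]]
contact_force: [-2.3, -1.5, 8.8]
grip_width: 0.004
```

Emit:
{"api": "play_rows", "payload": {"motion": [[[3,0,1.5],[0,0,0]],[[7,0,1.5],[0,0,0]],[[11,0,1.5],[0,0,0]],[[14,0,1.5],[0,0,0]],[[15,0,1.5],[0,0,0]],[[15,0,1.5],[0,0,0]],[[15,0,1.5],[0,0,0]],[[15,0,-10],[0,0,0]],[[15,0,-12],[0,0,0]],[[15,0,-12],[0,0,0]]]}}

```text
time_s: 12.62
eef_pos: [0.6021, -0.1203, 0.1065]
ee_rot: [[-0.387, 0.922, 0.002], [0.922, 0.387, -0.005], [-0.006, -0.001, -1.0]]
contact_force: [0.3, 0.1, 0.3]
grip_width: 0.01
```

```bash
python3 - <<'E'
from h import *
tool(); m2("r4")
r=cv2.imread('pics/r4.png')
a=np.hstack([r[130:270,230:320],r[130:270,550:640]]);cv2.imwrite('pics/r4z.png',cv2.resize(a,None,fx=4,fy=4,interpolation=2))
y=np.arange(-115,115,.5)
for n in("top","side"):
    r=rect(cam(n)).astype(float); st=r[:,284:298].mean(1); print(np.round(st[(y>=-22)&(y<=8)][:,:2]).astype(int).T.tolist())
E
```

```text
t 12.625 holder xy [ -0.  -69.2] z 106.5 F [0.34 0.09 0.25] grip 0.009713306718288474
rotneeded [-0.001  0.006  0.001]
top mark -3.19 ptr -4.55 peak 45.47500000000002 51.6575 233.95
side mark -5.34 ptr -9.46 peak 39.57500000000002 68.34 216.4
[[234, 234, 235, 235, 235, 235, 235, 235, 234, 234, 234, 234, 234, 235, 235, 235, 235, 235, 234, 234, 233, 232, 230, 227, 224, 219, 214, 206, 198, 189, 180, 170, 162, 155, 151, 150, 151, 155, 161, 169, 177, 186, 196, 204, 211, 218, 223, 227, 230, 231, 232, 232, 233, 233, 233, 234, 234, 234, 235, 235, 235], [238, 238, 238, 239, 239, 239, 239, 239, 238, 238, 238, 238, 239, 239, 239, 239, 239, 239, 238, 237, 235, 233, 230, 226, 220, 212, 203, 192, 180, 167, 153, 138, 125, 113, 103, 96, 93, 93, 98, 106, 117, 130, 144, 159, 174, 187, 200, 211, 219, 226, 230, 233, 235, 236, 237, 237, 238, 238, 239, 239, 239]]
[[217, 216, 215, 213, 211, 210, 208, 206, 204, 200, 195, 189, 182, 174, 168, 161, 154, 147, 140, 134, 128, 123, 119, 116, 115, 114, 115, 117, 120, 124, 128, 134, 140, 146, 153, 159, 165, 170, 174, 176, 179, 182, 184, 188, 192, 196, 198, 200, 202, 204, 206, 208, 210, 212, 213, 214, 214, 215, 215, 216, 216], [218, 218, 216, 214, 212, 211, 210, 208, 205, 202, 196, 189, 182, 175, 169, 162, 156, 148, 139, 128, 119, 109, 101, 93, 86, 81, 77, 74, 73, 73, 75, 79, 84, 91, 98, 106, 114, 122, 129, 136, 143, 150, 158, 166, 175, 181, 187, 190, 194, 197, 201, 205, 209, 211, 213, 214, 215, 215, 216, 216, 217]]
```

View pics/r4z.png

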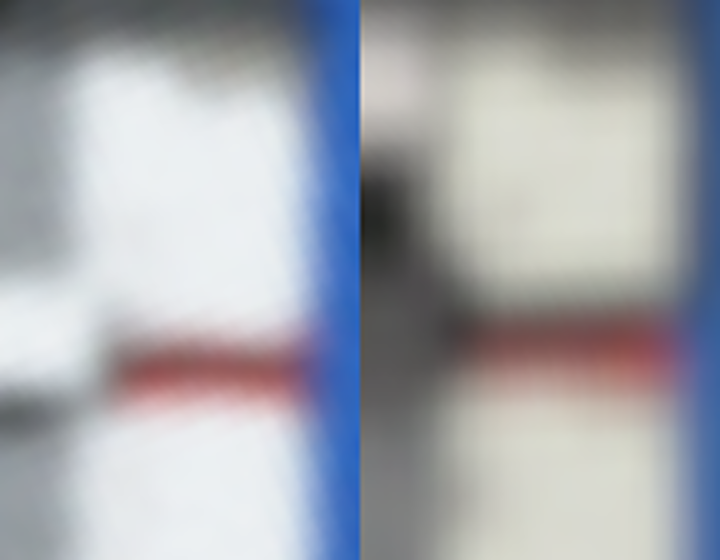

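```bash
python3 - <<'E'
from h import *
for n in("top","side"):
    Z=[]
    for k in range(3):
        c=cam(n);Z.append(cloud(c))
    P=np.mean(Z,0); g=P[...,:2]-C; hx=g@HX*1e3; hy=g@HY*1e3
    m=(hx>58)&(hx<70)
    for a in range(-16,12,2):
        k=m&(hy>=a)&(hy<a+2); print(n,a,k.sum(),np.round(P[k][:,2].mean()*1e3,2) if k.sum() else '', np.round(P[k][:,2].max()*1e3,1) if k.sum() else '')
    for l in("pointer","mark"):
        for r_ in viewer.mark_of(n,l)[:2]:
            q=atz(c,r_["position"],.032)[:2]-C; print(l,round(r_["score"],2),np.round([q@HX*1e3,q@HY*1e3],1))
E
```

```text
top -16 4 31.31 32.0
top -14 2 32.67 32.8
top -12 4 32.51 33.6
top -10 3 33.21 34.1
top -8 2 33.49 34.1
top -6 3 38.82 39.7
top -4 7 79.03 329.0
top -2 3 33.75 34.7
top 0 3 32.37 33.8
top 2 4 32.88 33.4
top 4 4 32.12 32.9
top 6 3 33.36 34.5
top 8 3 33.13 33.5
top 10 4 32.9 33.8
pointer 0.78 [56.6 -7.7]
side -16 0  
side -14 0  
side -12 0  
side -10 0  
side -8 2 37.52 37.7
side -6 3 37.89 39.2
side -4 6 73.17 264.8
side -2 3 34.81 38.2
side 0 3 33.05 33.4
side 2 2 31.78 32.0
side 4 2 33.17 33.6
side 6 2 31.9 32.3
side 8 2 33.21 33.3
side 10 1 31.61 31.6
pointer 0.91 [ 62.8 -20.7]
mark 0.66 [-197.6 -118.2]
```

Emit:
{"api": "play_rows", "payload": {"motion": [[[0,0,-30],[0,0,0]],[[0,0,-70],[0,0,0]],[[0,0,-110],[0,0,0]],[[-30,-40,-120],[0,0,0]],[[-60,-90,-120],[0,0,0]],[[-80,-140,-120],[0,0,0]],[[-90,-180,-120],[0,0,0]],[[-90,-200,-120],[0,0,0]],[[-90,-200,-120],[0,0,0]]]}}

```text
time_s: 14.45
eef_pos: [0.4519, -0.2803, 0.2276]
ee_rot: [[-0.385, 0.923, 0.003], [0.923, 0.385, -0.006], [-0.006, 0.001, -1.0]]
contact_force: [0.4, 0.1, 1.2]
grip_width: 0.006
```

```bash
python3 - <<'E'
from h import *
tool(); m2("r5")
for n in("top","side"):
    c=cam(n,n+"5.png"); P=cloud(c)
    d=(np.hypot(P[...,0]-.575,P[...,1]+.06)<.16)&(P[...,2]>.022)&(P[...,2]<.15)
    k=cv2.connectedComponentsWithStats(d.astype(np.uint8)); i=1+np.argmax(k[2][1:,4]); t=(k[1]==i)&(P[...,2]<.04)
    print(cv2.minAreaRect(P[t][:,:2].astype(np.float32)))
a=cv2.imread('pics/top5.png')[120:270,200:360];b=cv2.imread('pics/side5.png')[110:260,180:340]
cv2.imwrite('pics/v5.png',cv2.resize(np.hstack([a,b]),None,fx=2.5,fy=2.5,interpolation=2))
E
```

```text
t 14.45 holder xy [-200.3 -158.9] z 227.6 F [0.45 0.12 1.24] grip 0.006261248355562479
rotneeded [ 0.001  0.006 -0.001]
top mark -3.2 ptr -4.53 peak 47.94999999999999 49.44999999999999 237.0
side mark -5.38 ptr -9.47 peak 36.55 66.29250000000002 206.05
((0.5751413106918335, -0.05632336437702179), (0.14985810220241547, 0.2207344025373459), 22.62398910522461)
((0.5756240487098694, -0.05676978826522827), (0.14836175739765167, 0.22504448890686035), 22.857410430908203)
```

View pics/v5.png

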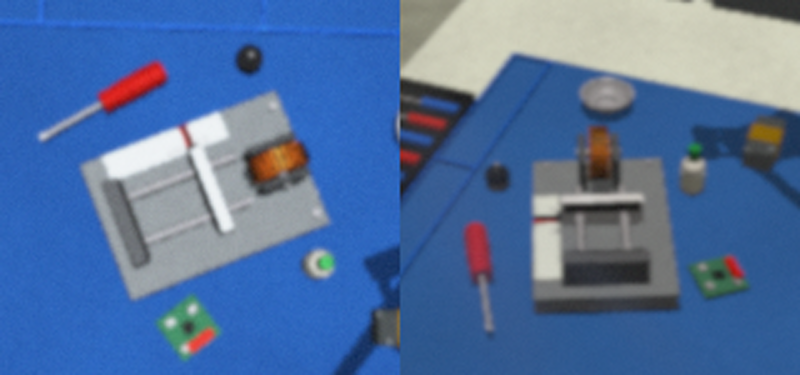

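View pics/r5.png

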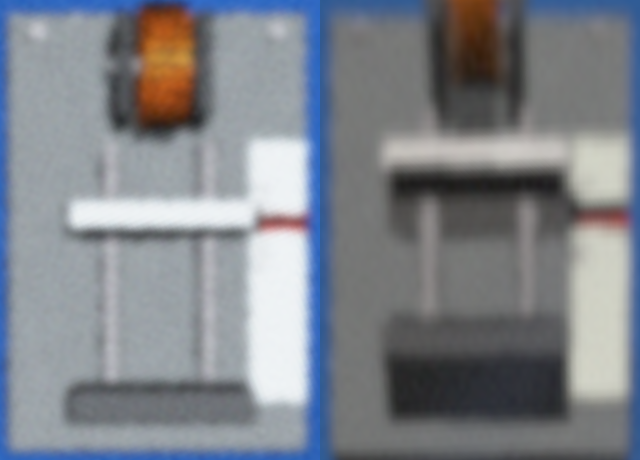

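```bash
python3 - <<'E'
from h import *
y=np.arange(-115,115,.5)
for n,zt in(("top",.062),("side",.062)):
    c=cam(n); o=[]
    for f in("0","5"):
        r=rect(dict(c,image=cv2.imread(f'pics/{n}{f}.png')[:,:,::-1].copy()),zt).astype(float)
        s=r[:,int(100/.5)-60:int(100/.5)+10].mean((1,2)) if 0 else r[:,90:220].mean((1,2))
        w=(y>-45)&(y<25); b=np.clip(s-165,0,None)*w; o.append((b*y).sum()/b.sum())
    print(n,"jaw top y",np.round(o,2),"travel",round(o[1]-o[0],2))
    c0=dict(c,image=cv2.imread(f'pics/{n}0.png')[:,:,::-1].copy())
    for z in (.032,.038):
        for f in("0","5"):
            r=rect(dict(c,image=cv2.imread(f'pics/{n}{f}.png')[:,:,::-1].copy()),z).astype(float); st=r[:,280:300].mean(1)
            w=(y>-40)&(y<40); R=st[:,0]; b=np.clip(np.median(R[w])*.85-R,0,None)*w; b[abs(y-y[b.argmax()])>6]=0
            S=np.clip(R-st[:,1]-15,0,None)*w
            print(n,z,f,"ptr",round((b*y).sum()/b.sum(),2),"red",round((S*y).sum()/S.sum(),2))
E
```

```text
top jaw top y [-22.39  -5.33] travel 17.07
top 0.032 0 ptr -22.12 red -4.04
top 0.032 5 ptr -4.49 red -3.27
top 0.038 0 ptr -21.24 red -3.28
top 0.038 5 ptr -3.71 red -2.5
side jaw top y [-23.35  -6.11] travel 17.24
side 0.032 0 ptr -27.75 red -6.81
side 0.032 5 ptr -9.44 red -5.57
side 0.038 0 ptr -21.08 red -0.27
side 0.038 5 ptr -2.92 red 0.94
```

```bash
python3 -c "
from h import *
print(ctrl.finish_job())"
```

```text
the job is handed in; nothing more can be done
None
```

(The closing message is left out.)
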